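Sweep the scrap caps off the trimming bed

ROBOT

A 7-joint arm with a two-finger parallel gripper is mounted at the origin on a cart in front of the work surface, level with it; the furniture and walls round the work are solid. World frame = base frame: x ahead of the robot, y to its left, z up, the work surface at z = 0. Lengths are in m, angles in degrees, forces in N, time in s.
With the tool pointing down it reaches from about 0.35 to 0.775 m from the base axis. Payload 3.1 kg.
Tool frame: the origin (TCP) lies on the centre line of the jaws, within the pads' length; the fingertips stand 17 mm ahead of it and the grasp point (between the pads) lies 2 mm behind it (robot.tip_reach is the distance from the TCP to the fingertips, in m); z points along the fingers, y is the line along which they close (so a half turn about z gives the same grasp; the last joint's range is limited). The gripper opens to 85 mm and grips with 20 to 120 N. Pads are 22 mm wide; open, the fingers measure 114 mm over their backs; the gripper's body (76 mm by 85 mm) begins 54 mm behind the grasp point. The pads swing forward as they close: fully open they stand 13 mm farther back than shut.
Start: joints at [-66.732, 17.813, 0.802, 86.603, -0.252, 75.585, -1.558], TCP at [0.238, 0.496, 0.248] pointing down, gripper open.
Joint ranges: [-154.91, 154.91], [-16.99, 109.72], [-72.82, 74.43], [7.12, 147.25], [-82.49, 262.49], [11.32, 116.49], [-174.64, 174.64]. Speed limits (degrees/s): [159.86, 159.86, 180, 180, 180, 180, 180].

INTERFACE

Orientations are given as [roll, pitch, yaw] about the fixed x, y, z axes, in that order (R = Rz(yaw) Ry(pitch) Rx(roll)).
In Python, from station import robot, fingers, vision, workorder, recognise gives the robot as it stands. Calls block until the motion is done:
- robot.move_to(position, orientation): joint-space move of the TCP to a pose.
- robot.line_to(position, orientation=None, velocity=0.15, f_stop=None): straight line of the TCP; orientation=None keeps the orientation; velocity is the mean speed in m/s. With f_stop (N) it stops when the force on the tool has changed by that much, and returns True; else False.
- robot.move_j(angles): joint-space move.
- fingers.gripper_to(opening, force=None): opening from 0.0 (shut) to 1.0 (fully open); force is the grip in N (None keeps the last); returns when the fingers have stopped.
- robot.pause(seconds).
- robot.inverse_kinematics(position, orientation): joint angles nearest the present ones, or None.
- vision.grab_frame(name): name is "scene" or "top" or "wrist"; returns the picture (420x560x3 uint8, red, green, blue); there is no depth.
- vision.calibration(name): a dict with "mtx" (3x3 intrinsics, pixels), "extrinsics" (4x4, takes a point from world to camera coordinates); the wrist camera has in their place "T_tool_cam" (4x4, takes a point from camera to tool coordinates, whose origin is the TCP and whose axes are the flange's). Camera axes: x right, y up, looking along -z (the intrinsics and any distortion apply to the point x, -y, -z); pixel columns grow to the right and rows downward; lengths in m; the calibration is good to about 2 mm. A picture is of the moment at which its call begins: read the wrist's pose just before it. calibration takes no time and is no camera call.
A pose or a line that the arm cannot do raises robot.PlanningError and nothing moves.
- workorder.close_job(): hands the job in; it is judged then, once.
Trained networks look in the newest picture that a camera, given by its name, has taken for a name from the list of things; names that differ only in an ending like _2 or _b are one class to them, and where a whole thing is asked for, a point or a joint stands for the part that bears it (a point fixed in the world has none). Each returns a list of dicts, best first, with "p" (0 to 1); they miss things now and then, are a little off and sometimes report something else, mostly with a low value. They report only what shows in the picture. A call takes as long as a camera call. They do not tell look-alikes from the thing itself.
- recognise(label, camera): "rect" ([centre column, centre row, width, height] in pixels, round what is visible of it).
Readings, each from a call of its own:
- robot.current_time_s(): time.
- robot.current_joint_positions(): joint angles.
- robot.current_dq(): joint speeds.
- robot.current_joint_torque(): joint torques, N m.
- robot.current_tool_pos(): TCP position.
- robot.current_eef_rot(): TCP orientation.
- robot.current_contact_force(): force on the tool from outside, world axes, zero at the start.
- robot.current_torque(): the same for the moment, N m.
- robot.current_finger_gap(): opening from 0.0 (shut) to 1.0 (fully open).
- robot.current_gripper_force(): force on a finger pad.
Only numpy, scipy, OpenCV 4.12 (cv2) and the standard library are available. Lean on these libraries where they do the work, as an engineer would, in place of code of your own. Each camera call takes 0.05 s, during which the arm holds its last target. There are 200 camera calls.

TASK

Pick up the brush with the red handle and use it to sweep the two blue scrap caps along the steel bed into the trough at its end. Then stand the brush back on the open worktop on its bristles, clear of the bed and trough, and let go. Do not touch the caps with the gripper, and leave the marker, timer, tape roll and beaker where they are.

Things in the scene. Friction and masses are not known exactly. Their poses are not given: they have to be found in the camera images.
- brush_handle (a point): Brush standing on its stiff white bristles, 110 mm tall, 150 g. Point: mid-handle, 82 mm above the bristle tips. z up. Red upright handle 50 mm along x, 22 mm along y (grip across y), 44 to 110 mm above the tips. Wooden head under it 100 x 32 mm (x, y), 30 to 48 mm; rigid bristle block 96 x 28 mm. Sweeps along its y, either way; a half turn makes no difference.
- bed: Fixed bed; origin on the worktop, z up, y along the bed to the trough. Steel deck 45 mm high, y = -110 (open end) to +85 mm, x = -65 to +65, between two 8 mm fences 55 mm high. At y = +85 it drops sheer into the trough. Two steel pins 60 mm high stand outside the fence at x = 86, y = -48 and -12 mm, on a lug reaching x = 98.
- trough (a point): Centre of the trough's floor, 4 mm above the worktop, at bed x = 0, y = 130 mm; axes as the bed. Open-topped, inside 90 mm along y (bed y = 85 to 175) and 130 mm along x. The fences run on as its sides, 55 mm high; the end wall, 5 mm thick, is 35 mm high.
- cap_1: Blue plastic tube cap, a disc 35 mm across and 13 mm high, 15 g, lying loose on the steel deck; origin at the centre of its underside, z up. At the start within 22 mm of the deck's centre line (bed x = 0) and between bed y = +15 and +50 mm.
- cap_2: The second blue cap, like the first, farther from the trough: at the start within 22 mm of the centre line and between bed y = -40 and -25 mm.
- marker: Red and white marker pen, 135 x 13 x 12 mm, lying on the worktop; origin at the centre of its underside. Bystander.
- timer: White bench timer, 66 x 66 x 19 mm, lying on the worktop; origin at the centre of its underside. Bystander.
- tape_roll: Roll of cream tape, 76 mm across and 19 mm high, lying flat; origin at the centre of its underside. Bystander.
- beaker: Small clear beaker, 63 mm across and 80 mm tall, standing beyond the brush; origin at the centre of its underside. Bystander.
Things that resemble listed ones, but are neither listed nor needed, are in the scene too. What is shaped like the cap_1 but brown is not meant.

How it is judged (in metres and radians):
On the way, in this order (a step that is already met when the one before it is completed fails the run):
1. the brush is picked up, its bristle tips more than 30 mm above the worktop (height (world z) of brush_handle above 0.112 m), for 0.1 s.
2. both caps lie in the trough while the brush's handle is still over the bed or trough (x of cap_1 in the frame of bed between -0.066 and 0.066 m and y of cap_1 in the frame of bed between 0.085 and 0.176 m and z of each of cap_1, cap_2 in the frame of bed below 0.038 m and x of cap_2 in the frame of bed between -0.066 and 0.066 m and y of cap_2 in the frame of bed between 0.085 and 0.176 m and x of brush_handle in the frame of bed between -0.06 and 0.06 m and y of brush_handle in the frame of bed between -0.12 and 0.18 m), for 0.1 s.
At the end, for the whole second after the job is handed in: Both caps lie in the trough (origins under 38 mm high). The brush stands on its bristles on the worktop (handle point 74 to 90 mm high, tilt below 10 degrees) outside the bed: handle point over 85 mm from the bed's centre line, or beyond bed y = -120 or +190 mm (x of cap_1 in the frame of bed between -0.066 and 0.066 m and y of cap_1 in the frame of bed between 0.085 and 0.176 m and z of each of cap_1, cap_2 in the frame of bed below 0.038 m and x of cap_2 in the frame of bed between -0.066 and 0.066 m and y of cap_2 in the frame of bed between 0.085 and 0.176 m and height (world z) of brush_handle between 0.074 and 0.09 m and angle between brush_handle's own z axis and vertical below 0.17 rad and (x of brush_handle in the frame of bed below -0.085 m or x of brush_handle in the frame of bed above 0.085 m or y of brush_handle in the frame of bed below -0.12 m or y of brush_handle in the frame of bed above 0.19 m)); the robot touches nothing.
It fails at once if the gripper or arm touches a cap (contact force between any of the fingers, the arm and cap_1 above 0.5 N or contact force between any of the fingers, the arm and cap_2 above 0.5 N).
It fails at once if the marker, timer, tape roll or beaker is moved by more than 30 mm (distance of any of marker, timer, tape_roll, beaker from where it was at the start of the episode above 0.03 m).
It also fails if it takes over 45 s, if anything falls off the work surface, if the arm or the gripper's body presses on something with over 40 N, if the wrist force passes 120 N, or if a joint passes its speed limit or range.

## Working session

There is one attempt and no reset: what is moved stays moved. The work goes in short steps, each a Python script; the robot and the scene stay as the last script left them, time stands still between calls to the robot, and variables do not carry over. Pictures are saved under pics/ and viewed, at most 10 in all, crops included, and the job is handed in when it is done.

```bash
mkdir -p pics; ls; python3 - <<'E'
from station import robot, fingers, vision, workorder, recognise
import cv2,numpy as np
np.set_printoptions(precision=4,suppress=True)
for n in ("scene","top"):
    im=vision.grab_frame(n); cv2.imwrite(f"pics/{n}0.png",im[:,:,::-1])
    c=vision.calibration(n); print(n,c)
    for l in ("brush_handle","bed","cap_1","marker","timer","tape_roll","beaker"):
        print(l,[(np.round(d["rect"]).astype(int).tolist(),round(d["p"],2)) for d in recognise(l,n)])
print(vision.calibration("wrist"), robot.current_eef_rot(), robot.current_time_s())
E
```

```text
pics
scene {'mtx': array([[425.7514,   0.    , 282.0163],
       [  0.    , 425.7514, 207.612 ],
       [  0.    ,   0.    ,   1.    ]]), 'extrinsics': array([[ 0.4737, -0.8807,  0.004 , -0.3024],
       [ 0.4961,  0.2705,  0.8251, -0.3348],
       [-0.7277, -0.3888,  0.565 , -0.5443],
       [ 0.    ,  0.    ,  0.    ,  1.    ]])}
brush_handle [([382, 275, 34, 68], 0.96), ([130, 250, 38, 31], 0.33)]
bed [([219, 208, 141, 76], 0.62)]
cap_1 [([225, 198, 18, 13], 0.73), ([183, 249, 15, 15], 0.56), ([248, 201, 18, 11], 0.48)]
marker [([242, 289, 47, 38], 0.91)]
timer [([343, 334, 52, 41], 0.85), ([367, 204, 31, 35], 0.41)]
tape_roll [([130, 249, 42, 33], 0.66)]
beaker [([366, 206, 30, 36], 0.69)]
top {'mtx': array([[453.6603,   0.    , 279.7603],
       [  0.    , 453.6603, 207.8741],
       [  0.    ,   0.    ,   1.    ]]), 'extrinsics': array([[ 0.0207, -0.9997,  0.0099, -0.0377],
       [ 0.9899,  0.0219,  0.1397, -0.5584],
       [-0.1399,  0.0069,  0.9901, -0.9487],
       [ 0.    ,  0.    ,  0.    ,  1.    ]])}
brush_handle []
bed [([206, 199, 139, 84], 0.93)]
cap_1 [([239, 196, 19, 15], 0.72), ([213, 267, 20, 13], 0.71), ([213, 206, 15, 15], 0.64)]
marker [([290, 293, 59, 16], 0.7), ([207, 199, 140, 84], 0.62)]
timer [([381, 294, 34, 31], 0.95)]
tape_roll [([165, 297, 34, 32], 0.56)]
beaker [([349, 139, 33, 34], 0.82)]
{'mtx': array([[319.5615,   0.    , 280.71  ],
       [  0.    , 319.5615, 214.6287],
       [  0.    ,   0.    ,   1.    ]]), 'T_tool_cam': array([[-0.0001,  0.9457,  0.3252,  0.0836],
       [ 1.    ,  0.0003, -0.0006,  0.0003],
       [-0.0006,  0.3252, -0.9457, -0.1261],
       [ 0.    ,  0.    ,  0.    ,  1.    ]])} [179.9932   0.0011 154.3481] 0.8
```

```bash
python3 - <<'E'
import cv2,numpy as np
t=cv2.imread("pics/top0.png"); cv2.imwrite("pics/t1.png",cv2.resize(t[110:340,110:430],None,fx=2.5,fy=2.5,interpolation=cv2.INTER_CUBIC))
t=cv2.imread("pics/scene0.png"); cv2.imwrite("pics/s1.png",cv2.resize(t[150:370,90:430],None,fx=2.3,fy=2.3,interpolation=cv2.INTER_CUBIC))
E
```

```text
(no output)
```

View pics/t1.png

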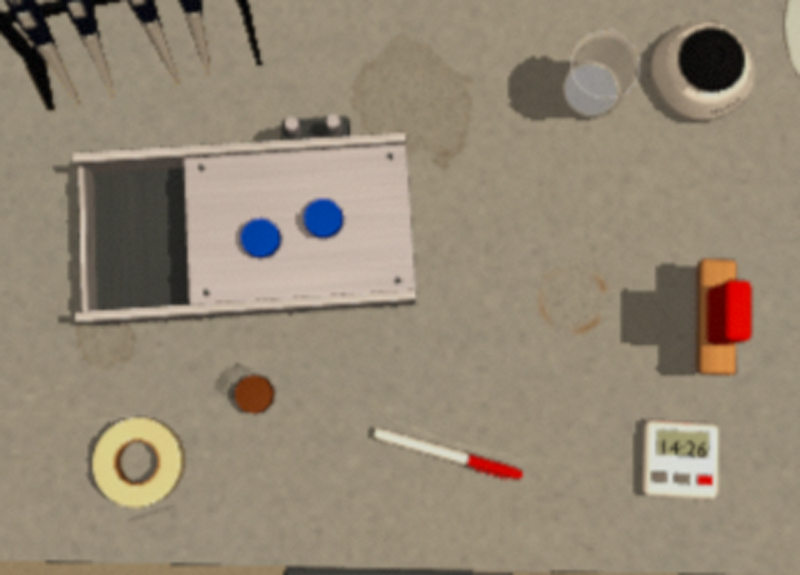

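View pics/s1.png

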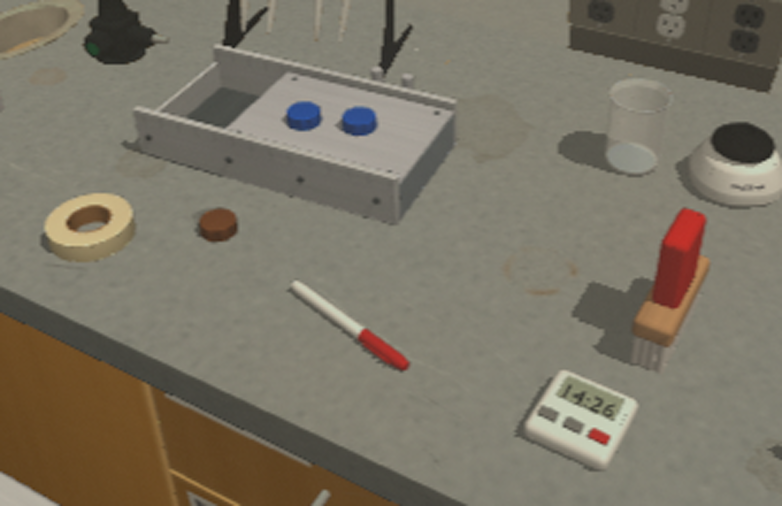

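The top crop shows the blue caps at crop (260,238) and (322,218) on the deck. The brown look-alike at (253,393) lies on the worktop, so it's not meant. The trough is at the left end of the bed (world +y) and the pins are on the far side (+x). The only red-handled brush is at (722,315), with the timer below it and the beaker above. Red parts of the marker and timer don't matter here.

```bash
cat > h.py <<'E'
from station import robot, fingers, vision, workorder, recognise
import cv2,numpy as np
from scipy.optimize import least_squares
np.set_printoptions(precision=4,suppress=True)
def campose(n):
    c=vision.calibration(n)
    if n!="wrist": return c["mtx"],c["extrinsics"]
    from scipy.spatial.transform import Rotation as R
    T=np.eye(4);T[:3,:3]=R.from_euler("xyz",robot.current_eef_rot(),degrees=True).as_matrix();T[:3,3]=robot.current_tool_pos()
    return c["mtx"],np.linalg.inv(T@c["T_tool_cam"])
def proj(P,K,E):
    P=np.atleast_2d(P);q=(E[:3,:3]@P.T+E[:3,3:]).T*[1,-1,-1];q=q@K.T
    return q[:,:2]/q[:,2:]
def unproj(uv,z,K,E):
    uv=np.atleast_2d(uv).astype(float);d=np.c_[uv,np.ones(len(uv))]@np.linalg.inv(K).T*[1,-1,-1]
    d=d@E[:3,:3];o=-E[:3,:3].T@E[:3,3]
    return o+d*((z-o[2])/d[:,2])[:,None]
def blobs(mask,amin):
    n,l,s,c=cv2.connectedComponentsWithStats(mask.astype(np.uint8))
    return [(c[i],s[i,4],l==i) for i in range(1,n) if s[i,4]>=amin]
E
python3 - <<'E'
from h import *
K,E=campose("top")
im=cv2.imread("pics/top0.png");hsv=cv2.cvtColor(im,cv2.COLOR_BGR2HSV)
H,S,V=[hsv[:,:,i].astype(int) for i in range(3)]
for c,a,_ in blobs((H>100)&(H<130)&(S>150),60): print("cap",c,a,unproj(c,.055,K,E))
cr=lambda p:np.array(p)/2.5+110-.3
# bed fit
M=np.array([[-73,-110,55],[73,-110,55],[73,180,55],[-73,180,55],[65,85,45],[-65,85,45.]])/1e3
U=cr([[414,301],[405,135],[73,154],[76,322],[184,157],[188,304]])
def f(p):
    c,s=np.cos(p[2]),np.sin(p[2]);return (proj(M@np.array([[c,s,0],[-s,c,0],[0,0,1]])+[p[0],p[1],0],K,E)-U).ravel()
r=least_squares(f,[.55,.2,0]);print("bed",r.x,np.degrees(r.x[2]),r.fun)
b=blobs(((H>5)&(H<25)&(S>100)&(V>100))|(((H<5)|(H>174))&(S>180)),300)
for c,a,m in b: print(c,a)
W=unproj(cr([[700,260],[737,260],[737,374],[700,374]]),.048,K,E);print("head",W,W.mean(0))
print("timer",unproj(cr([681,458]),.019,K,E),"beaker",unproj(cr([592,90]),0,K,E))
E
```

```text
cap [545.3155  48.995 ] 1195 [[ 0.9341 -0.6205  0.055 ]]
cap [238.9607 196.9831] 178 [[0.5785 0.0625 0.055 ]]
cap [213.7967 204.8407] 182 [[0.5603 0.1158 0.055 ]]
cap [500.1836 266.4792] 2408 [[ 0.442  -0.4944  0.055 ]]
bed [0.5728 0.0967 0.0803] 4.599074095255563 [ 0.7935  0.0327  0.4706 -0.4366 -0.6855 -0.5543 -0.7696 -0.3615 -0.0082
  0.396   0.2087  0.8581]
[311.6747   7.0671] 6200
[18.2969 53.4853] 2897
[ 16.191  184.0708] 890
[398.6443 235.9462] 818
head [[ 0.5504 -0.2634  0.048 ]
 [ 0.5511 -0.2955  0.048 ]
 [ 0.4531 -0.2937  0.048 ]
 [ 0.4524 -0.2621  0.048 ]] [ 0.5017 -0.2787  0.048 ]
timer [[ 0.3805 -0.2519  0.019 ]] beaker [[ 0.7133 -0.1774  0.    ]]
```

```bash
python3 - <<'E'
from h import *
for y in (0,180,-180):
  for p in ([.502,-.279,.25],[.58,0.02,.2],[.564,.2,.13]):
    print(y,p,robot.inverse_kinematics(p,[180,0,y]))
robot.move_to([.45,-.279,.26],[180,0,180] if robot.inverse_kinematics([.45,-.279,.26],[180,0,180]) is not None else [180,0,0])
K,E=campose("wrist"); im=vision.grab_frame("wrist"); cv2.imwrite("pics/w1.png",im[:,:,::-1])
print(robot.current_tool_pos(),robot.current_eef_rot(),robot.current_time_s(),robot.current_joint_positions())
np.savez("w1.npz",K=K,E=E)
E
```

```text
0 [0.502, -0.279, 0.25] [ -6.0271  25.8796  49.0658  83.783  -19.6126  79.2302 -46.1659]
0 [0.58, 0.02, 0.2] [-31.3613  26.5929  39.9846  87.2759 -17.5508  72.5358 -79.0722]
0 [0.564, 0.2, 0.13] [-44.3321  31.3725  34.1214  89.3887 -18.7894  65.0489 -96.1139]
180 [0.502, -0.279, 0.25] [ -8.9818  27.4876  54.3822  83.8847 -22.3917  80.0513 136.1666]
180 [0.58, 0.02, 0.2] [-20.8025  24.0391  24.1074  86.8581 -10.1192  71.2635  94.7068]
180 [0.564, 0.2, 0.13] [-29.1026  28.5433  11.3975  88.7411  -6.0661  63.3213  73.6715]
-180 [0.502, -0.279, 0.25] [ -8.9818  27.4876  54.3822  83.8847 -22.3917  80.0513 136.1666]
-180 [0.58, 0.02, 0.2] [-20.8025  24.0391  24.1074  86.8581 -10.1192  71.2635  94.7068]
-180 [0.564, 0.2, 0.13] [-29.1026  28.5433  11.3975  88.7411  -6.0661  63.3213  73.6715]
[ 0.4506 -0.278   0.2599] [ 179.9724    0.0022 -179.889 ] 3.675 [  5.6326  16.2144  31.103   89.5217  -8.5498  76.6553 127.8174]
```

View pics/w1.png

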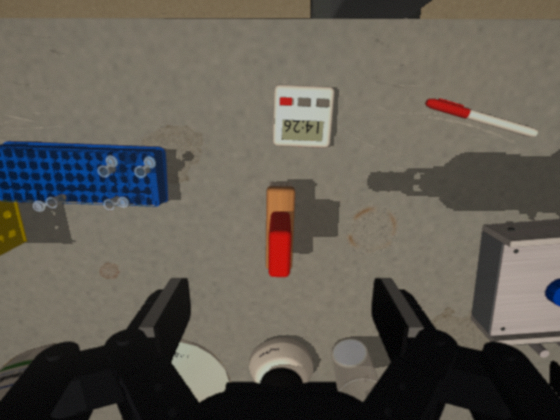

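The wrist view shows the red brush upright, with the near end of its head at (282,187) and the handle top spanning about rows 232–276 at column 280. I'll locate it precisely and grasp.

```bash
python3 - <<'E'
from h import *
d=np.load("w1.npz");K,E=d["K"],d["E"]
im=cv2.imread("pics/w1.png");hsv=cv2.cvtColor(im,cv2.COLOR_BGR2HSV).astype(int)
H,S,V=hsv[...,0],hsv[...,1],hsv[...,2]
m=np.zeros(H.shape,bool);m[180:285,255:310]=1
b=max(blobs(m&((H<6)|(H>174))&(S>180)&(V>80),100),key=lambda t:t[1])[2]
rows=np.where(b.any(1))[0]
for r in rows[::8]: x=np.where(b[r])[0];print(r,x[0],x[-1],V[r,x[len(x)//2]])
print(rows[0],rows[-1])
print("head end",unproj([[267.5,187],[295.5,187]],.048,K,E))
print("handle far top",unproj([[271,rows[-1]+.5],[290,rows[-1]+.5],[280.5,232]],.11,K,E))
xy=np.array([.502,-.279]);
M=np.array([[sx*.025,sy*.011,z-0.] for z in(.044,.11) for sx in(-1,1) for sy in(-1,1)])
print(proj(M+[*xy,0],K,E))
E
```

```text
212 275 281 95
220 271 280 81
228 270 281 82
236 269 290 190
244 269 290 193
252 269 290 193
260 269 289 194
268 269 289 191
276 276 285 164
212 276
head end [[ 0.4518 -0.2919  0.048 ]
 [ 0.4517 -0.2614  0.048 ]]
handle far top [[ 0.5262 -0.2869  0.11  ]
 [ 0.5262 -0.2683  0.11  ]
 [ 0.4793 -0.2777  0.11  ]]
[[269.5575 207.9883]
 [289.1318 208.0186]
 [269.9599 248.5191]
 [288.6858 248.5446]
 [267.2741 229.725 ]
 [290.9648 229.7593]
 [267.8755 277.2064]
 [290.3345 277.2341]]
```

```bash
python3 - <<'E'
from h import *
Y=[180,0,179.5]; x,y=.502,-.278
robot.move_to([x,y,.20],Y)
robot.line_to([x,y,.078],velocity=.12)
fingers.gripper_to(0.0,force=60)
print("gap",robot.current_finger_gap(),robot.current_gripper_force(),robot.current_tool_pos())
robot.line_to([x,y,.20],velocity=.15)
print(robot.current_contact_force(),robot.current_finger_gap(),robot.current_time_s())
th=np.radians(4.6);B=lambda bx,by:[.5728+bx*np.cos(th)-by*np.sin(th),.0967+bx*np.sin(th)+by*np.cos(th)]
robot.move_to([*B(0,-.088),.19],[180,0,-175.4])
print(robot.current_tool_pos(),robot.current_eef_rot(),robot.current_time_s())
for n in("wrist","scene"): cv2.imwrite(f"pics/{n}2.png",vision.grab_frame(n)[:,:,::-1])
a=cv2.imread("pics/wrist2.png");b=cv2.imread("pics/scene2.png")
cv2.imwrite("pics/c2.png",np.hstack([cv2.resize(a,(400,300)),b[80:305,130:430][:,:][:225].copy() if 0 else cv2.resize(b[100:295,150:410],(400,300))]))
E
```

```text
gap 0.2488899761281547 60.840386152267456 [ 0.5021 -0.278   0.0782]
[-0.3732 -0.727  -0.9376] 0.25207636896959995 6.825
[0.5797 0.0059 0.19  ] [-179.8648   -0.0195 -175.6169] 7.9667
```

View pics/c2.png

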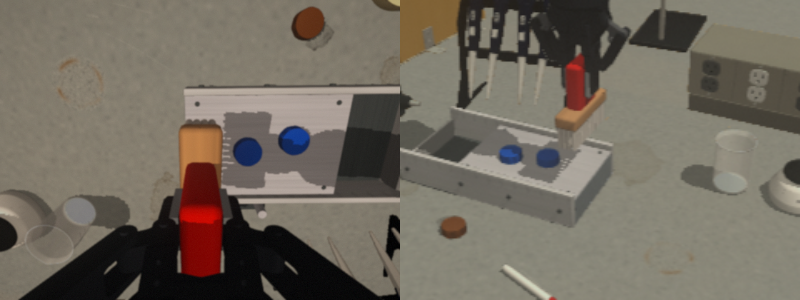

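The brush is held upright above the open end of the deck, behind both caps (wrist crop: head at (200,150), caps at (247,152) and (293,140)). Next I'll lower it and sweep.

```bash
python3 - <<'E'
from h import *
th=np.radians(4.6);B=lambda bx,by:[.5728+bx*np.cos(th)-by*np.sin(th),.0967+bx*np.sin(th)+by*np.cos(th)]
O=[180,0,-175.4]
robot.line_to([*B(0,-.088),.14],O,velocity=.12)
print("hit",robot.line_to([*B(0,-.088),.1235],O,velocity=.05,f_stop=4),robot.current_tool_pos(),robot.current_eef_rot(),robot.current_contact_force())
z=max(.1245,robot.current_tool_pos()[2]+.001)
print("stop",robot.line_to([*B(0,.10),z],O,velocity=.06,f_stop=20),robot.current_tool_pos(),robot.current_contact_force())
robot.pause(.3)
for n in("top","scene"): cv2.imwrite(f"pics/{n}3.png",vision.grab_frame(n)[:,:,::-1])
a=cv2.imread("pics/top3.png");b=cv2.imread("pics/scene3.png")
cv2.imwrite("pics/c3.png",np.hstack([cv2.resize(a[140:260,120:280],(400,300)),cv2.resize(b[100:295,150:410],(400,300))]))
print(robot.current_time_s(),robot.current_finger_gap())
E
```

```text
hit True [0.5801 0.0089 0.1232] [-179.986     0.033  -175.3945] [ 0.9103 -0.3379  4.0953]
stop False [0.5648 0.1962 0.1245] [-0.245  -0.0089 -0.765 ]
12.7083 0.24968278277438835
```

View pics/c3.png

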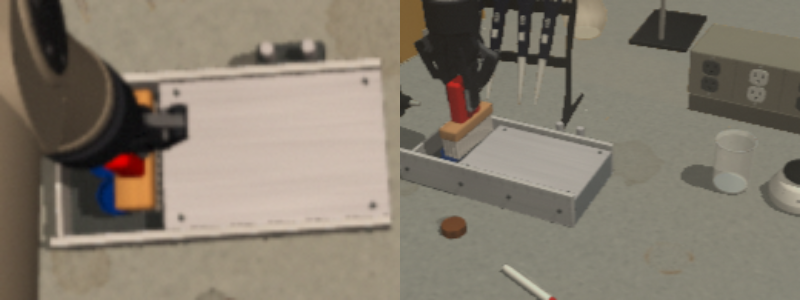

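The deck is clear and one cap shows in the trough at crop (108,190). The other must be hidden by the brush or arm, so I'll lift straight up and check.

```bash
python3 - <<'E'
from h import *
th=np.radians(4.6);B=lambda bx,by:[.5728+bx*np.cos(th)-by*np.sin(th),.0967+bx*np.sin(th)+by*np.cos(th)]
p=robot.current_tool_pos()
robot.line_to([p[0],p[1],.18],velocity=.12)
robot.line_to([*B(0,0.0),.19],velocity=.2)
Kw,Ew=campose("wrist")
for n in("top","wrist"): cv2.imwrite(f"pics/{n}4.png",vision.grab_frame(n)[:,:,::-1])
for n,(K,E) in {"top":campose("top"),"wrist":(Kw,Ew)}.items():
    im=cv2.imread(f"pics/{n}4.png");h=cv2.cvtColor(im,cv2.COLOR_BGR2HSV).astype(int)
    for c,a,_ in blobs((h[...,0]>100)&(h[...,0]<130)&(h[...,1]>150)&(h[...,2]>40),60):
        w=unproj(c,.015,K,E)[0,:2]-[.5728,.0967];print(n,c,a,"bed",w@[np.cos(th),np.sin(th)],w@[-np.sin(th),np.cos(th)])
a=cv2.imread("pics/top4.png");b=cv2.imread("pics/wrist4.png")
cv2.imwrite("pics/c4.png",np.hstack([cv2.resize(a[140:260,120:280],(400,300)),cv2.resize(b,(400,300))]))
print(robot.current_time_s())
E
```

```text
top [545.5397  48.7114] 1171 bed 0.32258080965175984 -0.7711074467924567
top [500.1321 266.4556] 2408 bed -0.17842592813872996 -0.5983358867685561
wrist [418.1401 184.7731] 2177 bed -0.01122070314641984 0.13493670375233655
14.075
```

View pics/c4.png

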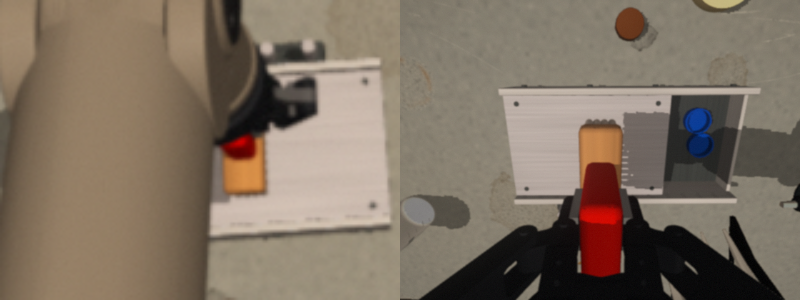

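Both caps lie flat in the trough (wrist crop (698,120) and (699,144)). Now I'll put the brush back at its original spot.

```bash
python3 - <<'E'
from h import *
x,y=.502,-.278;O=[180,0,179.5]
robot.move_to([x,y,.19],O); robot.pause(.2)
robot.line_to([x,y,.095],O,velocity=.12)
print(robot.line_to([x,y,.0765],O,velocity=.03,f_stop=4),robot.current_tool_pos(),robot.current_eef_rot())
fingers.gripper_to(1.0); robot.pause(.2)
robot.line_to([x,y,.25],velocity=.12)
robot.move_to([.40,y-.0,.28],O);robot.pause(.3)
Kw,Ew=campose("wrist")
for n in("wrist","scene"): cv2.imwrite(f"pics/{n}5.png",vision.grab_frame(n)[:,:,::-1])
a=cv2.imread("pics/wrist5.png");b=cv2.imread("pics/scene5.png")
cv2.imwrite("pics/c5.png",np.hstack([cv2.resize(a,(400,300)),cv2.resize(b[140:350,120:420],(400,300))]))
print(robot.current_time_s())
E
```

```text
True [ 0.5018 -0.278   0.0781] [179.9964  -0.0249 179.504 ]
20.5333
```

View pics/c5.png

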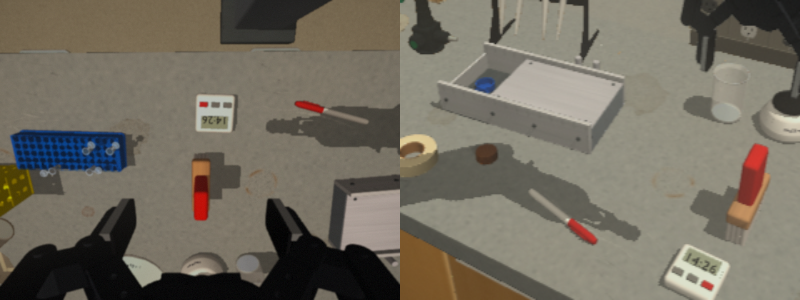

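The brush stands upright and released at its spot (scene crop (748,190)), the caps are in the trough, and the bystanders haven't moved.

```bash
python3 -c "
from station import workorder
print(workorder.close_job())"
```

```text
the job is handed in; nothing more can be done
None
```

I swept both blue caps into the trough and stood the brush back upright where it started, clear of the bed and trough, with the gripper open and clear and the bystanders left in place; the job is handed in at about 21 s on the robot's clock, but the hand-in call returned no verdict.

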